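# Show which dowel stands proud and the hammer to drive it home

### The arm

A 6-joint arm with a two-finger parallel gripper is mounted at the origin on a cart in front of the work surface, level with it; the furniture and walls round the work are solid. World frame = base frame: x ahead of the robot, y to its left, z up, the work surface at z = 0. Lengths are in m, angles in rad, forces in N, time in s.
With the tool pointing down it reaches from about 0.35 to 0.8 m from the base axis. Payload 7.3 kg.
Tool frame: the origin (TCP) lies between the finger pads, 19 mm behind the fingertips; this is the grasp point; z points along the fingers, y is the line along which they close (so a half turn about z gives the same grasp; the last joint's range is limited). The gripper opens to 85 mm and grips with 20 to 120 N. Pads are 22 mm wide; open, the fingers measure 114 mm over their backs; the gripper's body (76 mm by 85 mm) begins 54 mm behind the grasp point. The pads swing forward as they close: fully open they stand 13 mm farther back than shut.
Start: joints at [-1.37, 0.342, 1.524, -0, 1.275, -0.146], TCP at [0.178, -0.494, 0.25] pointing down, gripper open.
Joint ranges: [-2.53, 2.53], [-0.77, 2.02], [0.04, 2.7], [-1, 4.14], [0.28, 2.66], [-3.11, 3.11]. Speed limits (rad/s): [2.57, 2.57, 3.14, 3.14, 3.14, 3.14].

### API

Orientations are given as a rotation vector (axis times angle).
In Python, from bench import robot gives the robot as it stands.
- The arm moves only by the tool play_rows, never from a script. Its arguments are lists of equal length, an entry for each row: "jaw": the closure, from -1 (fully open) to 1 (shut); "offset": the shift along the tool's x, y, z in mm, a list of three; "turn": the turn, a rotation vector about the tool's x, y, z in degrees, a list of three. In form: {"jaw": [jaw, ...], "offset": [[x, y, z], ...], "turn": [[rx, ry, rz], ...]}. A call has 1 to 10 rows; each row shifts and turns the commanded pose from where the row before left it, along the tool's axes as they then stand; what a row does not reach is not made up. A row lasts 1/8 s, in which the tool goes at most 62.5 mm and 10.7 degrees, less where a joint would pass 70% of its speed; a pose out of reach is approached as far as the arm can. A call is refused whole if a number of a shift passes 62.5 or a number of a turn 10.7, either way. A call with a gripper value outside its range is refused whole. The fingers move at their own pace and stop on an object; "newtons" is the grip in N (left out, the last holds). Time passes only in rows, so rows that do not move let the fingers close. It gives the time, the measured TCP pose, the force, the opening and the grip force at its end, in the units of the state.
- robot.sense(): the state, without advancing time (a new reading comes with each control period).
- robot.read_camera(name): name is "side" or "top" or "wrist"; returns the picture (480x640x3 uint8, red, green, blue); there is no depth.
- robot.calibration(name): a dict with "mtx" (3x3 intrinsics, pixels), "k1" (the pictures are not rectified: a ray, as slopes to the right and down, at radius r is drawn at 1 + k1 r^2 times it, then the intrinsics apply), "eye" and "rotation" of the camera in the world. Camera axes: x right, y up, looking along -z (the intrinsics and any distortion apply to the point x, -y, -z); pixel columns grow to the right and rows downward; lengths in m; the calibration is good to about 2 mm. A picture is of the moment at which its call begins: read the wrist's pose just before it. calibration takes no time and is no camera call; for the wrist camera it gives the pose at the moment of the call.
- robot.job_done(): hands the job in; it is judged then, once.
Trained networks look in the newest picture that a camera, given by its name, has taken for a name from the list of things; names that differ only in an ending like _2 or _b are one class to them, and where a whole thing is asked for, a point or a joint stands for the part that bears it (a point fixed in the world has none). Each returns a list of dicts, best first, with "confidence" (0 to 1); they miss things now and then, are a little off and sometimes report something else, mostly with a low value. They report only what shows in the picture. A call takes as long as a camera call.
- robot.masks_of(camera, name): "pixels" (480x640 bool, what is visible of it).
- robot.landmark_of(camera, name): "location" ([x, y, z] in m, in world coordinates, good to about 4 mm: a listed point, or the origin of a listed thing).
The state is a dict: "clock": time; "joints": joint angles; "qd": joint speeds; "tau": joint torques, N m; "tcp_pos": TCP position; "ee_rot": TCP orientation; "ft_force": force on the tool from outside, world axes, zero at the start; "moment": the same for the moment, N m; "width": opening from 0.0 (shut) to 1.0 (fully open); "gripper_force": force on a finger pad.
Only numpy, scipy, OpenCV 4.12 (cv2) and the standard library are available. Lean on these libraries where they do the work, as an engineer would, in place of code of your own. Each camera call takes 0.05 s, during which the arm holds its last target. There are 200 camera calls.

### The job

Show your colleague the next job on the drilled steel fixture plate: with the gripper pointing straight down, point at the one dowel pin that stands higher than the other three, and stay for two seconds with the fingertips about two centimetres above its top; do not point at any of the three low pins. Then point in the same way at the middle of the head of the hammer that lies near the plate (not the one at the back of the bench), the tool for driving that pin home, and finish holding still there. Touch and move nothing.

Things in the scene. Friction and masses are not known exactly. Their poses are not given: they have to be found in the camera images.
- fixture_plate: dark grey steel plate, 150 x 110 x 20 mm (own x, y, z), lying fixed on the bench, with a 44 mm bore in the middle, two sunk screws, and a dowel pin near each corner at x = +-52, y = +-34 mm of its own frame, each in a thin bright collar. Origin at the centre of its underside; z up.
- dowel_proud_top (a point): centre of the top of the high dowel: a fixed upright round steel pin, 12 mm across, that stands 30 mm above the plate (its top 50 mm above the bench). Which corner it stands at differs from start to start. z up.
- dowel_home1_top (a point): centre of the top of low dowel 1: a like steel pin, 12 mm across, driven home so that it stands only 8 mm above the plate (top 28 mm above the bench). z up.
- dowel_home2_top (a point): centre of the top of low dowel 2: a like steel pin, 12 mm across, driven home so that it stands only 8 mm above the plate (top 28 mm above the bench). z up.
- dowel_home3_top (a point): centre of the top of low dowel 3: a like steel pin, 12 mm across, driven home so that it stands only 8 mm above the plate (top 28 mm above the bench). z up.
- hammer: the nearer of two like hammers, loose on the front half of the bench, left or right of the plate (the one at the back is not meant): 240 mm long, wooden handle 28 mm thick along own y, cylindrical brass head 72 mm long and 30 mm across, lying along own x, at the +y end. Origin at the middle of its length, on the bench.
- hammer_head (a point): middle of the hammer head's upper side: 105 mm from the hammer's origin along its own +y, 30 mm above the bench. z up.
- sanding_block: wooden sanding block, 62 x 112 x 36 mm, a bystander lying loose between the plate and the hammer. Origin at the centre of its underside. Nothing from the plate across to the hammer stands higher than 50 mm above the bench.

How it is judged:
On the way, in this order (a step that is already met when the one before it is completed fails the run):
1. the tool points down at the high dowel, just above it, and dwells there for 1.5 s (horizontal distance between the grasp point and dowel_proud_top below 0.015 m and z of the grasp point in the frame of dowel_proud_top between 0.0205 and 0.065 m and angle between the grasp point's own z axis and vertical above 2.79 rad), for 1.5 s.
2. the tool points down at the hammer's head, just above it, and dwells there (horizontal distance between the grasp point and hammer_head below 0.02 m and z of the grasp point in the frame of hammer_head between 0.0205 and 0.065 m and angle between the grasp point's own z axis and vertical above 2.79 rad), for 0.5 s.
At the end, for the whole second after the job is handed in: Through the last second the gripper points down (within 20 degrees) at the hammer's head: TCP within 20 mm of the head's middle seen from above and 20.5 to 65 mm above its upper side (fingertips some 2 to 46 mm above). Hammer and sanding block lie where they were (within 5 mm) (all of step 2 and distance of each of hammer, sanding_block from where it was at the start of the episode below 0.005 m and height (world z) of each of hammer, sanding_block below 0.01 m); the robot touches nothing.
It fails at once if the robot touches anything (over 0.5 N) (contact force between any of the fingers, the arm and anything else above 0.5 N).
It fails at once if the tool comes down over one of the low dowels (TCP within 15 mm of its axis seen from above, less than 50 mm above its top) ((horizontal distance between the grasp point and dowel_home1_top below 0.015 m and z of the grasp point in the frame of dowel_home1_top below 0.05 m) or (horizontal distance between the grasp point and dowel_home2_top below 0.015 m and z of the grasp point in the frame of dowel_home2_top below 0.05 m) or (horizontal distance between the grasp point and dowel_home3_top below 0.015 m and z of the grasp point in the frame of dowel_home3_top below 0.05 m)).
It fails at once if the hammer or the sanding block is moved or lifted (distance of any of hammer, sanding_block from where it was at the start of the episode above 0.01 m).
It also fails if it takes over 45 s, if anything falls off the work surface, if the arm or the gripper's body presses on something with over 40 N, if the wrist force passes 120 N, or if a joint passes its speed limit or range.

## Working session

There is one attempt and no reset: what is moved stays moved. The work goes in short steps, Python scripts to look and compute and a tool call to move; the robot and the scene stay as the last step left them, time stands still between calls to the robot, and variables do not carry over. Pictures are saved under pics/ and viewed, at most 10 in all, crops included, and the job is handed in when it is done.

Besides the shell and the picture viewer there is one more tool, called after "Call:" in YAML: its name, and indented under it one key for each argument. play_rows: Moves the arm, as the interface text tells. Its arguments: {"type":"object","properties":{"jaw":{"type":"array","items":{"type":"number"}},"offset":{"type":"array","items":{"type":"array","items":{"type":"number"}}},"turn":{"type":"array","items":{"type":"array","items":{"type":"number"}}},"newtons":{"type":"number"}},"required":["jaw","offset","turn"]}

```bash
mkdir -p pics
python3 - <<'E'
from bench import robot
import cv2
s=robot.sense();print(s['clock'],s['tcp_pos'],s['ee_rot'])
for c in ("top","side"):
    cv2.imwrite(f"pics/{c}0.png",robot.read_camera(c)[:,:,::-1])
    for n in ("fixture_plate","dowel_proud_top","dowel_home1_top","hammer","hammer_head","sanding_block"):
        print(c,n,[(round(d['confidence'],2),[round(float(v),3) for v in d['location']]) for d in robot.landmark_of(c,n)])
    k=robot.calibration(c);print(k)
E
```

```text
0.0 [ 0.17838984 -0.49336748  0.24932506] [-3.09294886e+00 -5.41743606e-01  8.01141160e-05]
top fixture_plate [(0.69, [0.517, 0.208, 0.001])]
top dowel_proud_top [(0.54, [0.455, 0.174, 0.048])]
top dowel_home1_top [(0.48, [0.566, 0.239, 0.026])]
top hammer [(0.98, [0.544, -0.193, -0.0])]
top hammer_head [(0.82, [0.612, -0.115, 0.031])]
top sanding_block [(0.88, [0.617, 0.002, -0.004])]
{'mtx': array([[543.70634506,   0.        , 324.80520062],
       [  0.        , 543.70634506, 239.77549755],
       [  0.        ,   0.        ,   1.        ]]), 'k1': 0.025930949893923437, 'eye': array([0.41196166, 0.03583451, 1.16500582]), 'rotation': array([ 0.05529391, -0.08786226, -1.58366325])}
side fixture_plate [(0.94, [0.514, 0.209, 0.001])]
side dowel_proud_top [(0.44, [0.455, 0.179, 0.057])]
side dowel_home1_top [(0.36, [0.562, 0.238, 0.026])]
side hammer [(0.65, [0.537, -0.196, 0.001])]
side hammer_head [(0.92, [0.61, -0.114, 0.027])]
side sanding_block [(0.84, [0.62, 0.005, -0.003])]
{'mtx': array([[456.9759731 ,   0.        , 315.54563826],
       [  0.        , 456.9759731 , 237.04089599],
       [  0.        ,   0.        ,   1.        ]]), 'k1': -0.04128791351610339, 'eye': array([ 0.3761601 , -0.71806231,  0.49614253]), 'rotation': array([ 1.07805001, -0.10203474, -0.21736131])}
```

View pics/top0.png

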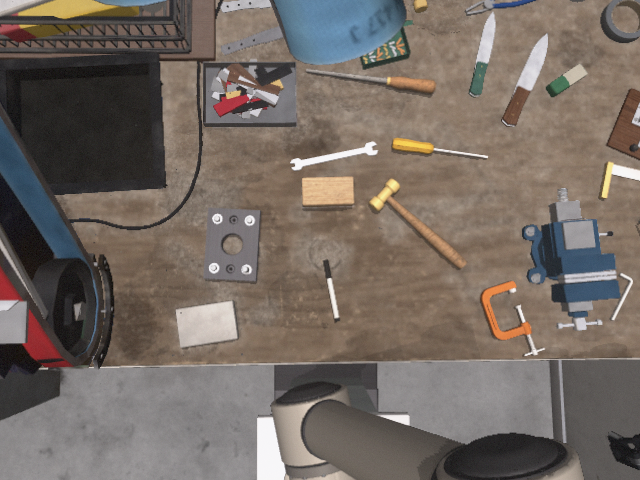

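View pics/side0.png

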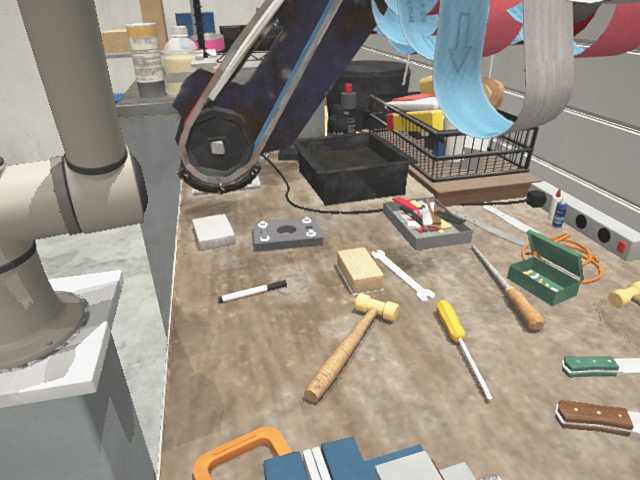

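The top view shows the plate at (232,245) and the near hammer's head at (385,194), with the block between them at (328,191). A machine stands left of the plate at about (70,280). Next I'll zoom in on the plate to check which pin is the high one.

```bash
cat > h.py <<'E'
import numpy as np,cv2
from scipy.spatial.transform import Rotation as R
def proj(k,P):
    p=(np.atleast_2d(P)-k['eye'])@R.from_rotvec(k['rotation']).as_matrix()
    u=np.c_[p[:,0],-p[:,1]]/-p[:,2:]
    u=u*(1+k['k1']*(u**2).sum(1,keepdims=True))
    m=k['mtx'];return u*m[0,0]+m[:2,2]
E
python3 - <<'E'
from h import *
from bench import robot
k=robot.calibration
t=cv2.imread('pics/top0.png')[200:290,195:270];s=cv2.imread('pics/side0.png')[205:260,240:335]
cv2.imwrite('pics/crop.png',np.hstack([cv2.resize(t,(400,480),interpolation=3),cv2.resize(s,(400,480),interpolation=3)]))
# along-edge direction from network pts
for n in ("top","side"):
  for th in (0,):
    pass
  K=k(n)
  for nm,P in (("proud",[.455,.176,.05]),("head",[.611,-.115,.03]),("plate",[.5155,.208,.02])): print(n,nm,proj(K,P))
for c in("top","side"):
  robot.read_camera(c)
  for n in ("dowel_proud_top","dowel_home1_top","dowel_home2_top","dowel_home3_top"):
    print(c,n,[(round(d['confidence'],2),np.round(d['location'],3)) for d in robot.landmark_of(c,n)])
E
```

```text
top proud [[244.94399592 269.36455713]]
top head [[383.89683708 193.98385612]]
top plate [[231.44159389 241.35867756]]
side proud [[263.06247103 226.63239524]]
side head [[375.8854009  299.63233142]]
side plate [[288.53585343 229.02277857]]
top dowel_proud_top [(0.42, array([0.456, 0.175, 0.05 ]))]
top dowel_home1_top [(0.42, array([0.565, 0.242, 0.031]))]
top dowel_home2_top [(0.58, array([0.464, 0.246, 0.031])), (0.43, array([ 0.617,  0.004, -0.003]))]
top dowel_home3_top [(0.39, array([0.556, 0.174, 0.025]))]
side dowel_proud_top []
side dowel_home1_top [(0.65, array([ 0.513,  0.21 , -0.002])), (0.5, array([0.56 , 0.237, 0.026]))]
side dowel_home2_top [(0.4, array([0.466, 0.25 , 0.024]))]
side dowel_home3_top [(0.45, array([0.56 , 0.169, 0.03 ])), (0.36, array([ 0.609, -0.115,  0.027]))]
```

View pics/crop.png

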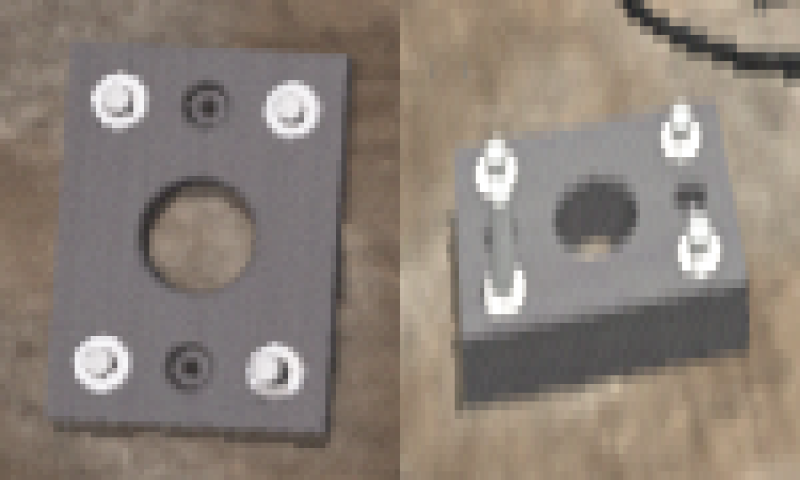

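The two crops agree that the near-right pin is the high one. It is at crop (262,365) from above, and from the side its long shaft runs up from its collar to about (500,205). That gives (0.456, 0.175, 0.05), and the hammer head is at (0.611, -0.115, 0.03). Both project back to within about 2 px of what I see, apart from the head in the side view.

```bash
cat > go.py <<'E'
from h import *
from bench import robot
def go(*W):
    s=robot.sense();M=R.from_rotvec(s['ee_rot']).as_matrix();p=np.array(s['tcp_pos'])
    print(s['clock'],p.round(4),s['width'],'zaxis',M[:,2].round(3))
    for w in W: print(w,(1000*M.T@(np.array(w)-p)).round(1)); p=np.array(w)
E
python3 -c "
from go import *
go([.42,-.2,.25],[.456,.175,.25],[.456,.175,.09],[.456,.175,.16],[.611,-.115,.16],[.611,-.115,.07])"
```

```text
1.2 [ 0.1785 -0.4938  0.25  ] 1.0002399933692236 zaxis [ 0. -0. -1.]
[0.42, -0.2, 0.25] [ 327.  -194.2    0. ]
[0.456, 0.175, 0.25] [ 161.3 -340.4   -0. ]
[0.456, 0.175, 0.09] [  0.  -0. 160.]
[0.456, 0.175, 0.16] [ -0.   0. -70.]
[0.611, -0.115, 0.16] [ 47.2 325.4   0. ]
[0.611, -0.115, 0.07] [ 0. -0. 90.]
```

Call:
play_rows:
  jaw: [1,1,1,1,1,1,1,1,1,1]
  offset:
    - [20,-12,0]
    - [35,-20,0]
    - [35,-21,0]
    - [35,-21,0]
    - [35,-21,0]
    - [35,-21,0]
    - [35,-21,0]
    - [35,-21,0]
    - [35,-21,0]
    - [27,-15,0]
  turn:
    - [0,0,0]
    - [0,0,0]
    - [0,0,0]
    - [0,0,0]
    - [0,0,0]
    - [0,0,0]
    - [0,0,0]
    - [0,0,0]
    - [0,0,0]
    - [0,0,0]

```text
clock: 2.45
tcp_pos: [0.4207, -0.1975, 0.2502]
ee_rot: [-3.094, -0.544, -0.001]
ft_force: [0.1, 0.0, 0.8]
width: 0.001
gripper_force: 0.0
```

Call:
play_rows:
  jaw: [1,1,1,1,1,1,1,1,1,1]
  offset:
    - [16,-34,0]
    - [16,-34,0]
    - [16,-34,0]
    - [16,-34,0]
    - [16,-34,0]
    - [16,-34,0]
    - [16,-34,0]
    - [16,-34,0]
    - [16,-34,0]
    - [17,-34,0]
  turn:
    - [0,0,0]
    - [0,0,0]
    - [0,0,0]
    - [0,0,0]
    - [0,0,0]
    - [0,0,0]
    - [0,0,0]
    - [0,0,0]
    - [0,0,0]
    - [0,0,0]

```text
clock: 3.7
tcp_pos: [0.4549, 0.1764, 0.2501]
ee_rot: [-3.094, -0.543, -0.0]
ft_force: [-1.0, -0.6, 0.2]
width: -0.001
gripper_force: 0.0
```

Call:
play_rows:
  jaw: [1,1]
  offset:
    - [0,0,0]
    - [0,0,0]
  turn:
    - [0,0,0]
    - [0,0,0]

```text
clock: 3.95
tcp_pos: [0.4551, 0.1744, 0.2499]
ee_rot: [3.094, 0.543, -0.001]
ft_force: [0.5, 0.4, -0.0]
width: -0.003
gripper_force: 0.0
```

```bash
python3 -c "
from go import *
go([.456,.175,.25])
cv2.imwrite('pics/w1.png',robot.read_camera('wrist')[:,:,::-1])
k=robot.calibration('wrist');print(proj(k,[[.456,.175,.05],[.565,.240,.028],[.464,.246,.028],[.558,.172,.028]]))
for n in ('dowel_proud_top','dowel_home1_top'):print(n,[(round(d['confidence'],2),np.round(d['location'],3)) for d in robot.landmark_of('wrist',n)])
"
```

```text
3.95 [0.4551 0.1744 0.2499] -0.0032060308550774796 zaxis [-0.001 -0.    -1.   ]
[0.456, 0.175, 0.25] [ 1.  -0.2 -0.1]
[[319.24734645 209.22408663]
 [291.76798035  63.97925454]
 [250.79056018 171.12712118]
 [361.44897503  99.83561877]]
dowel_proud_top [(0.73, array([0.455, 0.179, 0.045]))]
dowel_home1_top [(0.43, array([0.564, 0.237, 0.031]))]
```

View pics/w1.png

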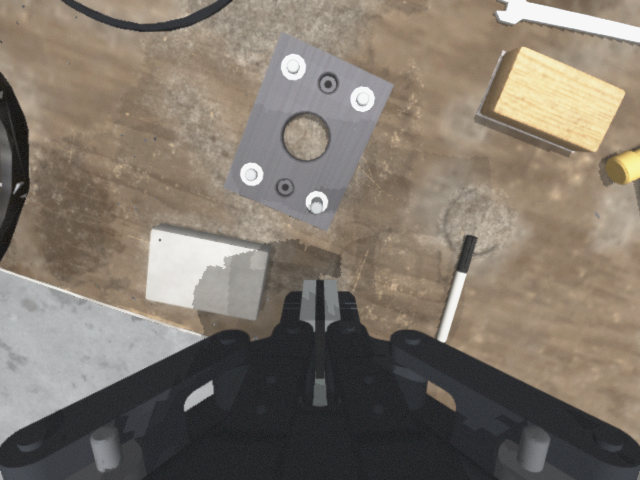

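The wrist view puts the high pin's top at (316,207) against a predicted (319,209), which is about 2 mm off. I'll go down and dwell there.

Call:
play_rows:
  jaw: [1,1,1,1,1,1,1,1,1,1]
  offset:
    - [0,0,20]
    - [0,0,30]
    - [0,0,30]
    - [0,0,30]
    - [0,0,25]
    - [0,0,15]
    - [0,0,10]
    - [0,0,0]
    - [0,0,0]
    - [0,0,0]
  turn:
    - [0,0,0]
    - [0,0,0]
    - [0,0,0]
    - [0,0,0]
    - [0,0,0]
    - [0,0,0]
    - [0,0,0]
    - [0,0,0]
    - [0,0,0]
    - [0,0,0]

```text
clock: 5.35
tcp_pos: [0.4563, 0.1744, 0.0906]
ee_rot: [3.094, 0.542, 0.002]
ft_force: [-0.4, -0.0, 0.1]
width: -0.002
gripper_force: 0.0
```

```bash
python3 -c "
from go import *
go([.456,.175,.09])
t=robot.read_camera('side')[120:270,190:390,::-1]
cv2.imwrite('pics/s1.png',cv2.resize(t,(800,600),interpolation=3))
"
```

```text
5.35 [0.4563 0.1744 0.0906] -0.0016590424695506788 zaxis [ 0.001  0.    -1.   ]
[0.456, 0.175, 0.09] [-0.1 -0.7  0.6]
```

View pics/s1.png

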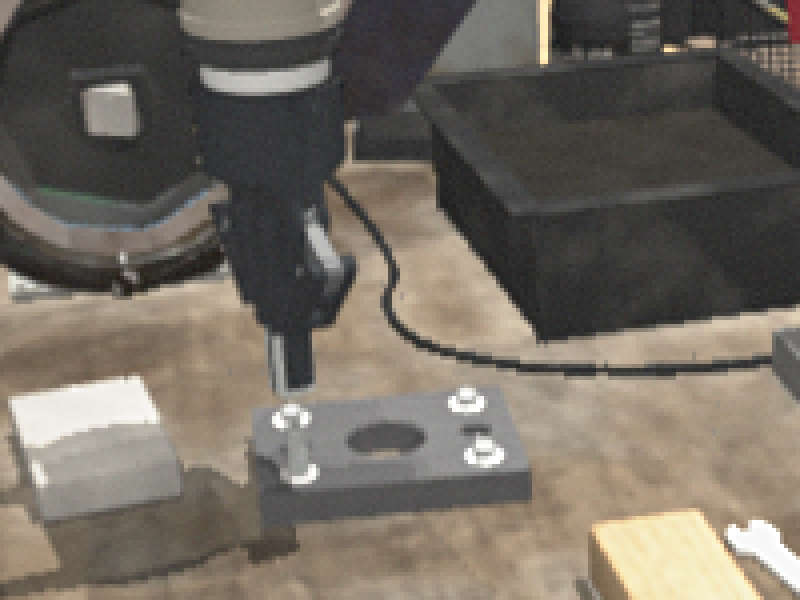

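Call:
play_rows:
  jaw: [1,1,1,1,1,1,1,1,1,1]
  offset:
    - [0,0,0]
    - [0,0,0]
    - [0,0,0]
    - [0,0,0]
    - [0,0,0]
    - [0,0,0]
    - [0,0,0]
    - [0,0,0]
    - [0,0,0]
    - [0,0,0]
  turn:
    - [0,0,0]
    - [0,0,0]
    - [0,0,0]
    - [0,0,0]
    - [0,0,0]
    - [0,0,0]
    - [0,0,0]
    - [0,0,0]
    - [0,0,0]
    - [0,0,0]

```text
clock: 6.65
tcp_pos: [0.4559, 0.1743, 0.09]
ee_rot: [3.094, 0.542, -0.0]
ft_force: [-0.3, -0.8, -0.5]
width: -0.002
gripper_force: 0.0
```

Call:
play_rows:
  jaw: [1,1,1,1,1,1,1,1,1,1]
  offset:
    - [0,0,0]
    - [0,0,0]
    - [0,0,0]
    - [0,0,0]
    - [0,0,0]
    - [0,0,0]
    - [0,0,0]
    - [0,0,0]
    - [0,0,0]
    - [0,0,0]
  turn:
    - [0,0,0]
    - [0,0,0]
    - [0,0,0]
    - [0,0,0]
    - [0,0,0]
    - [0,0,0]
    - [0,0,0]
    - [0,0,0]
    - [0,0,0]
    - [0,0,0]

```text
clock: 7.9
tcp_pos: [0.4559, 0.1743, 0.09]
ee_rot: [3.094, 0.542, 0.0]
ft_force: [-0.5, 0.1, 0.3]
width: 0.002
gripper_force: 0.0
```

The side crop shows the fingertips at (292,388), right over the pin's top at about (297,425). They held there for more than 2.5 s. Now to the hammer.

Call:
play_rows:
  jaw: [1,1,1,1]
  offset:
    - [0,0,-20]
    - [0,0,-30]
    - [0,0,-20]
    - [0,0,0]
  turn:
    - [0,0,0]
    - [0,0,0]
    - [0,0,0]
    - [0,0,0]

```text
clock: 8.4
tcp_pos: [0.4567, 0.1745, 0.1612]
ee_rot: [-3.094, -0.542, -0.005]
ft_force: [0.1, 1.0, -0.8]
width: -0.001
gripper_force: 0.0
```

Call:
play_rows:
  jaw: [1,1,1,1,1,1,1,1,1,1]
  offset:
    - [2,15,0]
    - [5,35,0]
    - [5,35,0]
    - [6,40,0]
    - [6,40,0]
    - [6,40,0]
    - [6,40,0]
    - [5,40,0]
    - [4,25,0]
    - [2,15,0]
  turn:
    - [0,0,0]
    - [0,0,0]
    - [0,0,0]
    - [0,0,0]
    - [0,0,0]
    - [0,0,0]
    - [0,0,0]
    - [0,0,0]
    - [0,0,0]
    - [0,0,0]

```text
clock: 9.65
tcp_pos: [0.6104, -0.1174, 0.1583]
ee_rot: [-3.094, -0.539, 0.003]
ft_force: [-0.5, 0.1, -0.6]
width: -0.001
gripper_force: 0.0
```

Call:
play_rows:
  jaw: [1,1]
  offset:
    - [0,0,0]
    - [0,0,0]
  turn:
    - [0,0,0]
    - [0,0,0]

```text
clock: 9.9
tcp_pos: [0.61, -0.1146, 0.1596]
ee_rot: [-3.094, -0.543, 0.002]
ft_force: [-0.4, 0.3, -0.0]
width: 0.002
gripper_force: 0.0
```

```bash
python3 -c "
from go import *
go([.611,-.115,.16],[.611,-.115,.07])
cv2.imwrite('pics/w2.png',robot.read_camera('wrist')[:,:,::-1])
k=robot.calibration('wrist');print(proj(k,[.611,-.115,.03]))
print([(round(d['confidence'],2),np.round(d['location'],3)) for d in robot.landmark_of('wrist','hammer_head')])
"
```

```text
9.9 [ 0.61   -0.1146  0.1596] 0.002358472109966037 zaxis [-0.001  0.    -1.   ]
[0.611, -0.115, 0.16] [ 0.8  0.7 -0.4]
[0.611, -0.115, 0.07] [ 0.1  0.1 90. ]
[[321.49136369 230.01935656]]
[(0.72, array([ 0.615, -0.122,  0.031]))]
```

View pics/w2.png

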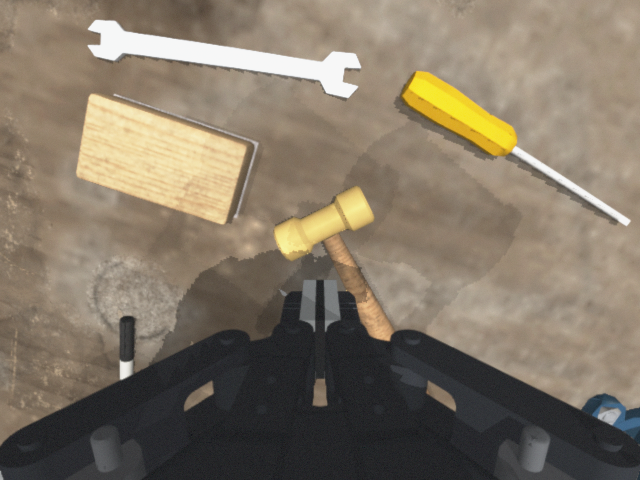

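The wrist view shows the head's middle at (324,221) against a predicted (321,230), so it lies about 5 mm further along tool x. I'll nudge that way by +4 and +2 mm on the way down.

Call:
play_rows:
  jaw: [1,1,1,1,1,1,1,1,1,1]
  offset:
    - [4,2,10]
    - [0,0,20]
    - [0,0,20]
    - [0,0,20]
    - [0,0,12]
    - [0,0,7]
    - [0,0,0]
    - [0,0,0]
    - [0,0,0]
    - [0,0,0]
  turn:
    - [0,0,0]
    - [0,0,0]
    - [0,0,0]
    - [0,0,0]
    - [0,0,0]
    - [0,0,0]
    - [0,0,0]
    - [0,0,0]
    - [0,0,0]
    - [0,0,0]

```text
clock: 11.25
tcp_pos: [0.6152, -0.116, 0.0714]
ee_rot: [3.094, 0.542, 0.001]
ft_force: [1.0, -1.6, -0.0]
width: -0.004
gripper_force: 0.0
```

Call:
play_rows:
  jaw: [1,1,1,1,1,1,1,1]
  offset:
    - [0,0,0]
    - [0,0,0]
    - [0,0,0]
    - [0,0,0]
    - [0,0,0]
    - [0,0,0]
    - [0,0,0]
    - [0,0,0]
  turn:
    - [0,0,0]
    - [0,0,0]
    - [0,0,0]
    - [0,0,0]
    - [0,0,0]
    - [0,0,0]
    - [0,0,0]
    - [0,0,0]

```text
clock: 12.25
tcp_pos: [0.615, -0.1159, 0.071]
ee_rot: [3.094, 0.542, 0.0]
ft_force: [-0.8, 0.5, -0.6]
width: 0.007
gripper_force: 0.0
```

```bash
python3 -c "
from go import *
go()
t=robot.read_camera('side')[200:350,290:490,::-1]
cv2.imwrite('pics/s2.png',cv2.resize(t,(800,600),interpolation=3))
"
```

```text
12.25 [ 0.615  -0.1159  0.071 ] 0.007381646660284548 zaxis [ 0. -0. -1.]
```

View pics/s2.png

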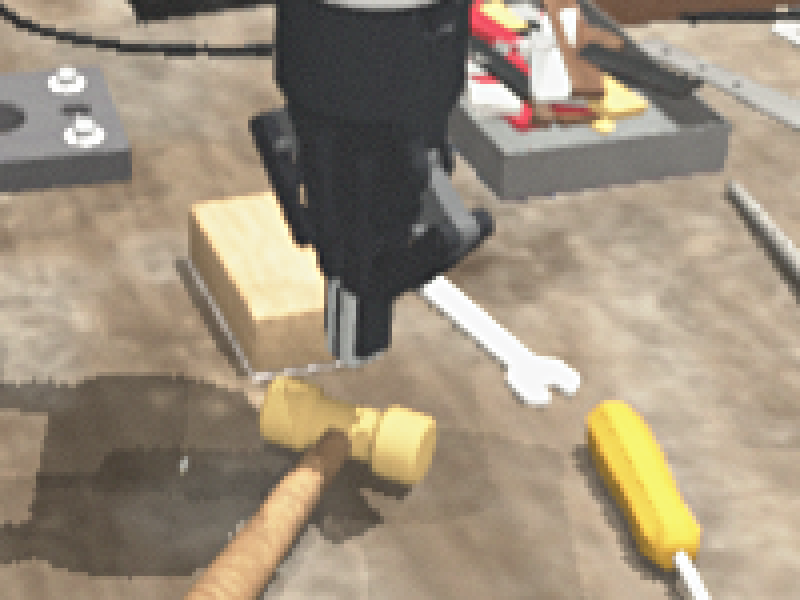

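The side crop shows the fingertips at (360,355), just above the middle of the head at about (348,405). There is a clear gap and nothing has moved.

```bash
python3 -c "
from bench import robot
print(robot.job_done())"
```

```text
the job is handed in; nothing more can be done
None
```

I pointed at the high dowel (the plate's near-right corner) for over 2.5 s, then at the middle of the near hammer's head, where the arm is still holding; I saw no sign of contact or movement, and the job is handed in, though no verdict came back.

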